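Load the tumbler carrier and hold it level over the desk

TASK

The cake break is over and I want to wipe the desk under the tumbler carrier: while the carrier stands on the desk, set the orange and the blue tumbler upright into its two empty holes, right down to the floor and without dropping them in, loading from the back forwards, the far hole first and then the near one. Then take the carrier by its handle, lift it straight up about ten centimetres with all four tumblers in it, and keep it level and still; hold it so for three seconds and finish while still holding it, because I wipe beneath it. Leave the other things on the desk where they are.

Things in the scene. Friction and masses are not known exactly. Their poses are not given: they have to be found in the camera images.
- carrier: Loose dark-brown plywood carrier, 204 x 204 mm, about 0.42 kg empty. Origin: centre of underside, z up, x along its centre board (away from the robot), y left. A box 46 mm high; its deck has 4 holes 68 mm wide at x +-55, y +-56 mm over a floor 8 mm up. Centre board at y = 0, 14 mm thick: ends 68 mm high, middle (x +-43) 148 mm high with a hand slot 58 mm long from 84 to 122 mm up, below the grip rail.
- handle (a point): Middle of the carrier's grip rail, 135 mm above the carrier's underside, straight above its centre; axes as the carrier. The rail is 86 mm long (along x), 14 mm thick (along y), 26 mm tall (122 to 148 mm above the underside).
- pocket_far (a point): Floor centre of the empty right-hand hole farther from the robot: carrier x +55, y -56 mm, 8 mm above the underside. The deck surface lies 38 mm above this point.
- pocket_near (a point): Floor centre of the empty right-hand hole nearer to the robot: carrier x -55, y -56 mm, otherwise as pocket_far.
- pocket_left_far (a point): Floor centre of the left-hand far hole (carrier x +55, y +56 mm), taken by the green tumbler.
- pocket_left_near (a point): Floor centre of the left-hand near hole (carrier x -55, y +56 mm), taken by the white tumbler.
- tumbler_a: Orange hard-plastic tumbler, empty, standing open end up on the desk to one side of the carrier. 110 mm tall, 57 mm wide at the foot, 61 mm at the rim (straight taper), wall 3 mm, about 65 g. Origin: centre of its underside, z up.
- tumbler_b: Blue tumbler, as the orange one, on the desk to the other side of the carrier. Either may go in either hole.
- tumbler_c: Green tumbler of the same size, standing from the start in the carrier's left-hand far hole.
- tumbler_d: White tumbler of the same size, standing from the start in the carrier's left-hand near hole.
- cake_plate: Bystander: white paper plate, 180 mm wide, with a slice of cake, 59 mm high. Origin: centre of its underside.
- stapler: Bystander: red and black stapler, 135 x 34 x 65 mm high. Origin: centre of its underside, x along its length.
- mobile: Bystander: black mobile phone lying flat, 150 x 72 x 9 mm. Origin: centre of its underside, x along its length.
- note_pad: Bystander: yellow sticky-note pad, 76 x 76 x 17 mm. Origin: centre of its underside.
- pen_cup: Bystander: dark steel cup with pens, 76 mm wide, 100 mm high, pens to 150 mm. Origin: centre of its underside.
- tape: Bystander: grey desk tape dispenser, 145 x 60 x 82 mm high. Origin: centre of its underside.
Not all that is in view belongs to the job. What is shaped like the tumbler_b but yellow is not meant.

How it is judged:
On the way, in this order (a step that is already met when the one before it is completed fails the run):
1. one of the two tumblers stands on the floor of the far empty hole, let go, the carrier standing on the desk (distance between any of tumbler_a, tumbler_b and pocket_far below 0.014 m and height (world z) of carrier below 0.01 m and contact force between the fingers and tumbler_a below 0.1 N and contact force between the fingers and tumbler_b below 0.1 N), for 0.2 s.
2. the other one stands on the floor of the near hole, let go, the carrier standing on the desk (((distance between tumbler_a and pocket_far below 0.014 m and distance between tumbler_b and pocket_near below 0.014 m) or (distance between tumbler_b and pocket_far below 0.014 m and distance between tumbler_a and pocket_near below 0.014 m)) and height (world z) of carrier below 0.01 m and contact force between the fingers and tumbler_a below 0.1 N and contact force between the fingers and tumbler_b below 0.1 N), for 0.2 s.
3. the carrier with all four tumblers is held by its handle 7 to 15 cm above the desk, level and still, for two seconds (((distance between tumbler_a and pocket_far below 0.014 m and distance between tumbler_b and pocket_near below 0.014 m) or (distance between tumbler_b and pocket_far below 0.014 m and distance between tumbler_a and pocket_near below 0.014 m)) and distance between tumbler_c and pocket_left_far below 0.014 m and distance between tumbler_d and pocket_left_near below 0.014 m and height (world z) of carrier between 0.07 and 0.15 m and distance of carrier from where it was at the start of the episode below 0.18 m and angle between carrier's own z axis and vertical below 0.1 rad and linear speed of carrier below 0.03 m/s and angular speed of carrier below 0.2 rad/s and contact force between the fingers and carrier above 2 N and distance between the grasp point and handle below 0.05 m), for 2 s.
At the end, for the whole second after the job is handed in: Carrier gripped within 50 mm of its handle, underside 70-150 mm above the desk, within 180 mm of its start, tilt under 0.10 rad, slower than 30 mm/s and 0.2 rad/s; each tumbler's foot within 14 mm of its floor centre: orange and blue right, green left far, white left near (all of step 3); the arm keeps its last pose, push and grip.
It fails at once if any tumbler is tipped by more than 40 degrees (angle between any of tumbler_a, tumbler_b, tumbler_c, tumbler_d's own z axis and vertical above 0.7 rad).
It fails at once if the orange or blue tumbler is let go more than about 25 mm above the floor of its hole ((z of tumbler_a in the frame of carrier above 0.035 m and contact force between the fingers and tumbler_a below 0.02 N) or (z of tumbler_b in the frame of carrier above 0.035 m and contact force between the fingers and tumbler_b below 0.02 N)).
It fails at once if the carrier is tilted more than 17 degrees (angle between carrier's own z axis and vertical above 0.3 rad).
It fails at once if a bystander (paper plate with the cake, stapler, mobile phone, note pad, pen cup, tape dispenser) is shifted by more than 30 mm (distance of any of cake_plate, stapler, mobile, note_pad, pen_cup, tape from where it was at the start of the episode above 0.03 m).
It also fails if it takes over 72 s, if anything falls off the work surface, if the arm or the gripper's body presses on something with over 40 N, if the wrist force passes 120 N, or if a joint passes its speed limit or range.

ROBOT

A 6-joint arm with a two-finger parallel gripper is mounted at the origin on the work surface. World frame = base frame: x ahead of the robot, y to its left, z up, the work surface at z = 0. Lengths are in m, angles in rad, forces in N, time in s.
With the tool pointing down it reaches from about 0.35 to 0.775 m from the base axis. Payload 5.5 kg.
Tool frame: the origin (TCP) lies at the very end of the fingers, on their centre line; the grasp point (between the pads) lies 19 mm behind it; z points along the fingers, y is the line along which they close (so a half turn about z gives the same grasp; the last joint's range is limited). The gripper opens to 85 mm and grips with 20 to 120 N. Pads are 22 mm wide; open, the fingers measure 114 mm over their backs; the gripper's body (76 mm by 85 mm) begins 54 mm behind the grasp point. The pads swing forward as they close: fully open they stand 13 mm farther back than shut.
Start: joints at [1.134, 0.313, 0.046, 1.304, 0, 1.431], TCP at [0.168, 0.55, 0.231] pointing down, gripper open.
Joint ranges: [-2.76, 2.76], [-0.86, 1.69], [-1.03, 1.26], [-2.2, 2.34], [-1.47, 1.5], [-3.14, 3.14]. Speed limits (rad/s): [2.57, 2.57, 3.14, 3.14, 3.14, 3.14].

INTERFACE

Orientations are given as a unit quaternion [w, x, y, z].
In Python, from workcell import env, cams, ticket, spotter gives the robot as it stands.
- The arm moves only by the tool jog_arm, never from a script. Its argument "increments" is a list that holds one entry, the list of rows, each a list of 7 numbers: the shift along the tool's x, y, z in units of 0.25 m (1.0 is 0.25 m), then the turn, a rotation vector about the tool's x, y, z in units of 180 degrees (1.0 is 180 degrees), then the closure in counts, from 0 (fully open) to 255 (shut). A call has 1 to 20 rows; each row shifts and turns the commanded pose from where the row before left it, along the tool's axes as they then stand; what a row does not reach is not made up. A row lasts 1/10 s, in which the tool goes at most 50 mm and 8.59 degrees, less where a joint would pass 70% of its speed; a pose out of reach is approached as far as the arm can. A call with a number of a shift or a turn outside -1 to 1 is refused whole. A call with a gripper value outside its range is refused whole. The fingers move at their own pace and stop on an object; "force" is the grip in N (left out, the last holds). Time passes only in rows, so rows that do not move let the fingers close. It gives the time, the measured TCP pose, the force, the opening and the grip force at its end, in the units of the state.
- env.get_state(): the state, without advancing time (a new reading comes with each control period).
- cams.read_camera(name): name is "scene" or "top"; returns a dict with "pixels" (420x560x3 uint8, red, green, blue), "fx", "fy", "cx", "cy" (pixels), "k1" (the pictures are not rectified: a ray, as slopes to the right and down, at radius r is drawn at 1 + k1 r^2 times it, then the intrinsics apply), "xyz" and "attitude" of the camera in the world. Camera axes: x right, y down, z forward; pixel columns grow to the right and rows downward; lengths in m; the calibration is good to about 2 mm. A picture is of the moment at which its call begins. There is no depth.
- ticket.hand_in(): hands the job in; it is judged then, once.
Trained networks look in the newest picture that a camera, given by its name, has taken for a name from the list of things; names that differ only in an ending like _2 or _b are one class to them, and where a whole thing is asked for, a point or a joint stands for the part that bears it (a point fixed in the world has none). Each returns a list of dicts, best first, with "conf" (0 to 1); they miss things now and then, are a little off and sometimes report something else, mostly with a low value. They report only what shows in the picture. A call takes as long as a camera call. They do not tell look-alikes from the thing itself.
- spotter.find_in(target, camera): "uv" ([column, row] in pixels, amid what is visible of it).
- spotter.cut_out(target, camera): "region" (420x560 bool, what is visible of it) and "uv" ([column, row] in pixels, amid what is visible of it).
- spotter.landmark_of(target, camera): "uv" ([column, row] in pixels: a listed point, or the origin of a listed thing).
The state is a dict: "clock": time; "joint_pos": joint angles; "qvel": joint speeds; "tau": joint torques, N m; "tcp_pos": TCP position; "orientation": TCP orientation; "wrist_force": force on the tool from outside, world axes, zero at the start; "ft_torque": the same for the moment, N m; "finger_gap": finger opening in m; "grip_force": force on a finger pad.
Only numpy, scipy, OpenCV 4.12 (cv2) and the standard library are available. Lean on these libraries where they do the work, as an engineer would, in place of code of your own. Each camera call takes 0.05 s, during which the arm holds its last target. There are 200 camera calls.

## Working session

There is one attempt and no reset: what is moved stays moved. The work goes in short steps, Python scripts to look and compute and a tool call to move; the robot and the scene stay as the last step left them, time stands still between calls to the robot, and variables do not carry over. Pictures are saved under pics/ and viewed, at most 10 in all, crops included, and the job is handed in when it is done.

Besides the shell and the picture viewer there is one more tool, called after "Request:" as a command line: name --argument value ..., lists and objects as JSON in quotes. jog_arm: Moves the arm, as the interface text tells. Shifts and turns lie within -1 to 1; 1 stands for 0.25 m of shift or 180 degrees of turn. Its arguments: {"type":"object","properties":{"increments":{"type":"array"},"force":{"type":"number"}},"required":["increments"]}

```bash
mkdir -p pics; cat > h.py <<'E'
import numpy as np, cv2
from scipy.spatial.transform import Rotation as R
from workcell import env, cams, ticket, spotter
def rot(c):
    a=np.array(c["attitude"],float)
    return a if a.shape==(3,3) else R.from_quat(a[[1,2,3,0]]).as_matrix()
def K(c): return np.array([[c["fx"],0,c["cx"]],[0,c["fy"],c["cy"]],[0,0,1.]]),np.array([c["k1"],0,0,0,0.])
def onz(c,uv,z):
    k,d=K(c); p=cv2.undistortPoints(np.array([[uv]],float),k,d)[0,0]
    r=rot(c)@np.array([p[0],p[1],1]); o=np.array(c["xyz"]); return o+r*(z-o[2])/r[2]
def proj(c,X):
    M=rot(c).T; k,d=K(c); X=np.atleast_2d(X).astype(float)
    return cv2.projectPoints(X,cv2.Rodrigues(M)[0],-M@np.array(c["xyz"]),k,d)[0][:,0]
def save(c,n,box=None,s=1):
    im=c["pixels"][:,:,::-1]
    if box: im=im[box[1]:box[3],box[0]:box[2]]
    cv2.imwrite("pics/"+n,cv2.resize(im,None,fx=s,fy=s))
E
python3 - <<'E'
from h import *
print(env.get_state())
ims=[]
for n in("scene","top"):
    c=cams.read_camera(n); ims.append(c); print(n,{k:v for k,v in c.items() if k!="pixels"}); save(c,n+"0.png",s=1.4)
    for t in("carrier","handle","pocket_far","pocket_near","tumbler_a","tumbler_b","tumbler_c","tumbler_d"):
        print(t,[(np.round(x["uv"],1).tolist(),round(x["conf"],2)) for x in spotter.landmark_of(t,n)[:5]])
E
```

```text
{'clock': 0.0, 'joint_pos': array([ 1.13439468e+00,  3.14019572e-01,  4.49466917e-02,  1.30360617e+00,
       -6.03553825e-06,  1.43119539e+00]), 'qvel': array([ 0.00322229, -0.00173061, -0.00040183,  0.00232317,  0.00077895,
       -0.00080283]), 'tau': array([ 1.19615641e-03, -4.80624211e+01,  2.98533797e+01,  1.90538104e-02,
       -1.68352108e-04,  1.23603033e-05]), 'tcp_pos': array([0.16795113, 0.54937086, 0.23038477]), 'orientation': array([-2.64488114e-04,  1.47856194e-01,  9.89008422e-01, -9.03449471e-04]), 'wrist_force': array([-0.69811282,  0.27357469,  0.40338012]), 'ft_torque': array([ 0.05896386, -0.00785831,  0.0177131 ]), 'grip_force': 0.0, 'finger_gap': 0.08526538692611337}
scene {'fx': 542.9899752962953, 'fy': 542.9899752962953, 'cx': 277.3864033011558, 'cy': 206.53311691992752, 'k1': -0.06872816762337262, 'xyz': array([ 1.67313633, -0.55883674,  0.93236185]), 'attitude': array([-0.39960269,  0.7469553 ,  0.46308839, -0.26062351])}
carrier [([309.8, 239.8], 0.69), ([286.1, 229.9], 0.52)]
handle [([311.2, 200.3], 0.66), ([220.5, 215.8], 0.56), ([414.8, 240.7], 0.5), (
[... 892 characters left out ...]
carrier [([264.2, 198.4], 0.61)]
handle [([261.2, 192.1], 0.65)]
pocket_far [([284.7, 185.0], 0.9), ([365.5, 222.0], 0.58)]
pocket_near [([272.0, 217.8], 0.57), ([262.1, 191.5], 0.56)]
tumbler_a [([393.4, 228.7], 0.8), ([365.5, 221.9], 0.73), ([190.6, 238.8], 0.7), ([251.3, 179.2], 0.63), ([333.7, 211.6], 0.63)]
tumbler_b [([393.4, 228.7], 0.8), ([365.5, 221.9], 0.73), ([190.6, 238.8], 0.7), ([251.3, 179.2], 0.63), ([333.7, 211.6], 0.63)]
tumbler_c [([393.4, 228.7], 0.8), ([365.5, 221.9], 0.73), ([190.6, 238.8], 0.7), ([251.3, 179.2], 0.63), ([333.7, 211.6], 0.63)]
tumbler_d [([393.4, 228.7], 0.8), ([365.5, 221.9], 0.73), ([190.6, 238.8], 0.7), ([251.3, 179.2], 0.63), ([333.7, 211.6], 0.63)]
```

View pics/top0.png

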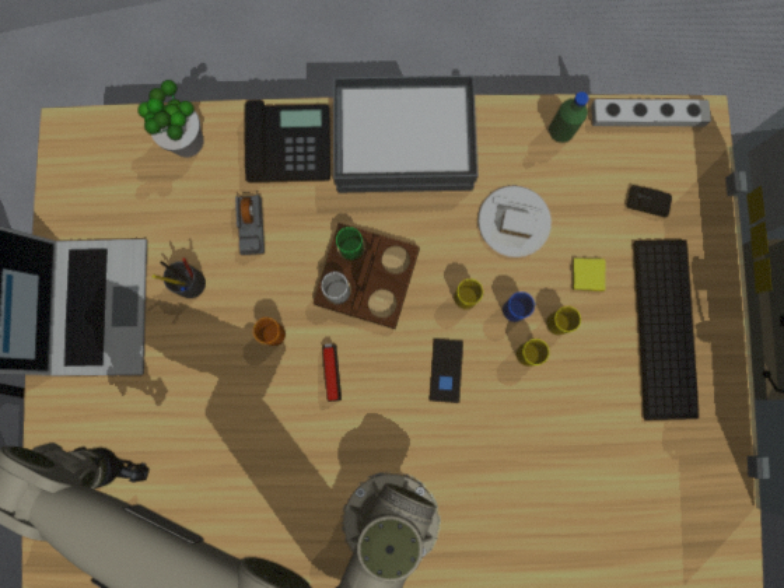

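View pics/scene0.png

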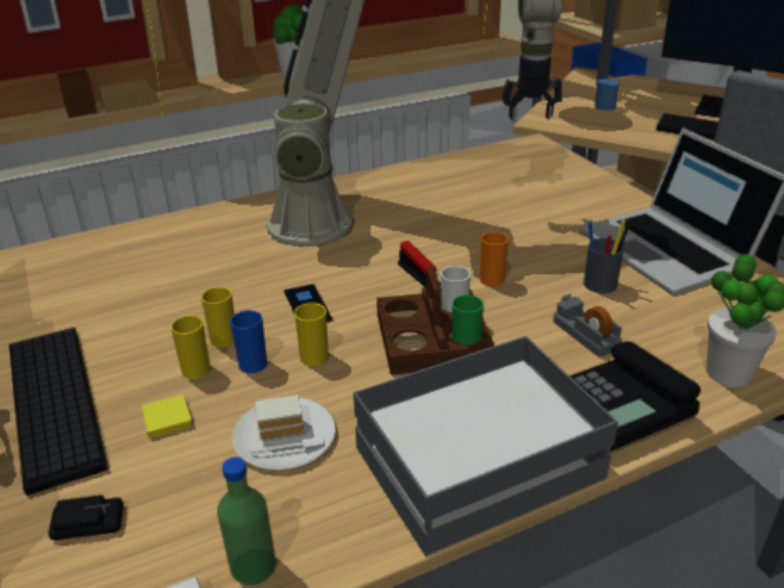

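Candidates for "tumbler" in the top picture (original pixels): orange (191,237), blue (371,219), yellow look-alikes (335,209), (405,229) and (382,251), green (250,173) and white (240,205) in the carrier. I choose orange and blue. The right-hand holes are at about (282,186) far and (273,216) near.

```bash
cat >> h.py <<'E'
from scipy.optimize import least_squares, minimize
th=np.linspace(0,2*np.pi,40)
def cyl(x,y,z0=0): return np.vstack([np.c_[x+r*np.cos(th),y+r*np.sin(th),0*th+z] for r,z in((.0285,z0),(.0305,z0+.11))])
def sil(c,x,y,z0=0):
    m=np.zeros((840*2,560*4),np.uint8); h=cv2.convexHull(proj(c,cyl(x,y,z0)).astype(np.float32))
    m=np.zeros((420,560),np.uint8); cv2.fillConvexPoly(m,np.round(h*16).astype(np.int32),1,shift=4); return m
def cmask(c,col,near):
    hsv=cv2.cvtColor(c["pixels"],cv2.COLOR_RGB2HSV); lo,hi={"o":((6,170,60),(16,255,255)),"b":((110,130,40),(130,255,255)),"g":((50,100,30),(80,255,255))}[col]
    m=cv2.inRange(hsv,lo,hi); n,l,s,ce=cv2.connectedComponentsWithStats(m)
    i=1+min(range(n-1),key=lambda i:np.hypot(*(ce[i+1]-near))+(1e3 if s[i+1,4]<60 else 0))
    mm=(l==i).astype(np.uint8); h=cv2.convexHull(np.argwhere(mm)[:,::-1].astype(np.int32))
    cv2.fillConvexPoly(mm,h,1); return mm
def cent(m): q=np.argwhere(m)[:,::-1]; return q.mean(0)
def fit(cs,ms,x0,z0=0):
    f=lambda p:np.concatenate([cent(sil(c,p[0],p[1],z0))-cent(m) for c,m in zip(cs,ms)])
    r=least_squares(f,x0,diff_step=5e-3); return r.x,r.fun
def carpts(p,L): 
    a=np.deg2rad(p[2]); L=np.atleast_2d(L); return np.c_[p[0]+L[:,0]*np.cos(a)-L[:,1]*np.sin(a),p[1]+L[:,0]*np.sin(a)+L[:,1]*np.cos(a),L[:,2]]
def drawcar(c,im,p,dz=0):
    for z,h in((0,.102),(.046,.102)):
        q=proj(c,carpts(p,[[sx*h,sy*h,z+dz] for sx,sy in((1,1),(1,-1),(-1,-1),(-1,1))])); cv2.polylines(im,[np.round(q*16).astype(int)],1,(0,255,255),1,shift=4)
    for x in(-.055,.055):
        for y in (-.056,.056):
            q=proj(c,carpts(p,np.c_[x+.034*np.cos(th),y+.034*np.sin(th),0*th+.046+dz])); cv2.polylines(im,[np.round(q*16).astype(int)],1,(255,0,255),1,shift=4)
    q=proj(c,carpts(p,[[sx*.043,sy*.007,.148+dz] for sx,sy in((1,1),(1,-1),(-1,-1),(-1,1))])); cv2.polylines(im,[np.round(q*16).astype(int)],1,(0,255,0),1,shift=4)
E
python3 - <<'E'
from h import *
s=cams.read_camera("scene"); t=cams.read_camera("top"); cs=[s,t]
for n,col,u in(("orange","o",((352,185),(191,237))),("blue","b",((178,244),(371,219)))):
    ms=[cmask(c,col,v) for c,v in zip(cs,u)]
    print(n,[cent(m).round(1) for m in ms],[m.sum() for m in ms]); x0=onz(t,u[1],.08)[:2]
    x,f=fit(cs,ms,x0); print(x.round(4),f.round(2),[int((sil(c,*x)!=m).sum()) for c,m in zip(cs,ms)])
# carrier: landmarks
obs=[(t,(284.7,185),(.055,-.056,.008)),(t,(272,217.8),(-.055,-.056,.008)),(t,(261.2,192.1),(0,0,.135)),(s,(311.2,200.3),(0,0,.135)),(s,(295.5,250.8),(.055,-.056,.008)),(s,(285.6,232),(-.055,-.056,.008)),(t,(264.2,198.4),(0,0,0)),(s,(309.8,239.8),(0,0,0))]
f=lambda p:np.concatenate([(proj(c,carpts(p,L))[0]-u) for c,u,L in obs])
r=least_squares(f,[.5,.0,-15],loss="soft_l1",f_scale=2,x_scale=[.01,.01,1]); print(r.x,r.fun.round(1) if r.fun.size else 0, f(r.x).round(1))
for b in("cake_plate","stapler","mobile","note_pad","pen_cup","tape"):
    d=spotter.landmark_of(b,"top"); print(b,[(onz(t,e["uv"],0)[:2].round(3).tolist(),round(e["conf"],2)) for e in d[:2]])
for u in((335,209),(405,229),(382,251)): print("yellow",onz(t,u,.08)[:2].round(3))
out=[]
for c,b in((t,(180,130,420,290)),(s,(150,140,390,300))):
    im=np.ascontiguousarray(c["pixels"][:,:,::-1]); im=cv2.resize(im[b[1]:b[3],b[0]:b[2]],(640,427) if 0 else None,fx=2.4,fy=2.4,interpolation=cv2.INTER_CUBIC) if 0 else im
    drawcar(c,im,r.x); out.append(cv2.resize(im[b[1]:b[3],b[0]:b[2]],(480,320)) if c is s else cv2.resize(im[b[1]:b[3],b[0]:b[2]],(480,320)))
out=[]
for c,b in((t,(215,145,315,245)),(s,(255,160,360,265))):
    im=cv2.resize(c["pixels"][:,:,::-1],None,fx=1,fy=1).copy(); drawcar(c,im,r.x)
    o=cv2.resize(c["pixels"][b[1]:b[3],b[0]:b[2],::-1],(400,300)); out.append(np.vstack([o,cv2.resize(im[b[1]:b[3],b[0]:b[2]],(400,300))]))
cv2.imwrite("pics/car1.png",np.hstack(out))
E
```

```text
orange [array([352.3, 184. ]), array([191.7, 236.7])] [np.uint64(725), np.uint64(352)]
[0.4467 0.2775] [ 0.05  0.28 -0.    0.17] [33, 54]
blue [array([176.1, 252.4]), array([368.5, 219.3])] [np.uint64(412), np.uint64(172)]
[ 0.5078 -0.3118] [ 1.1  -5.66  3.5  -4.19] [618, 274]
[  0.57986849   0.05132015 -14.37836514] [-3.4  1.3  1.8 -0.3 -1.3 -0.3 -1.3  1.2 -1.   2.5  0.5 -1.4 -2.6  0.1
 -0.6  1.4] [-3.4  1.3  1.8 -0.3 -1.3 -0.3 -1.3  1.2 -1.   2.5  0.5 -1.4 -2.6  0.1
 -0.6  1.4]
cake_plate [([0.713, -0.312], 0.72)]
stapler [([0.357, 0.148], 0.62)]
mobile [([0.35, -0.136], 0.82), ([0.613, 0.065], 0.22)]
note_pad [([0.584, -0.492], 0.75)]
pen_cup [([0.585, 0.48], 0.57), ([0.538, 0.119], 0.43)]
tape [([0.715, 0.335], 0.91), ([0.605, 0.04], 0.22)]
yellow [ 0.528 -0.19 ]
yellow [ 0.459 -0.416]
yellow [ 0.389 -0.338]
```

View pics/car1.png

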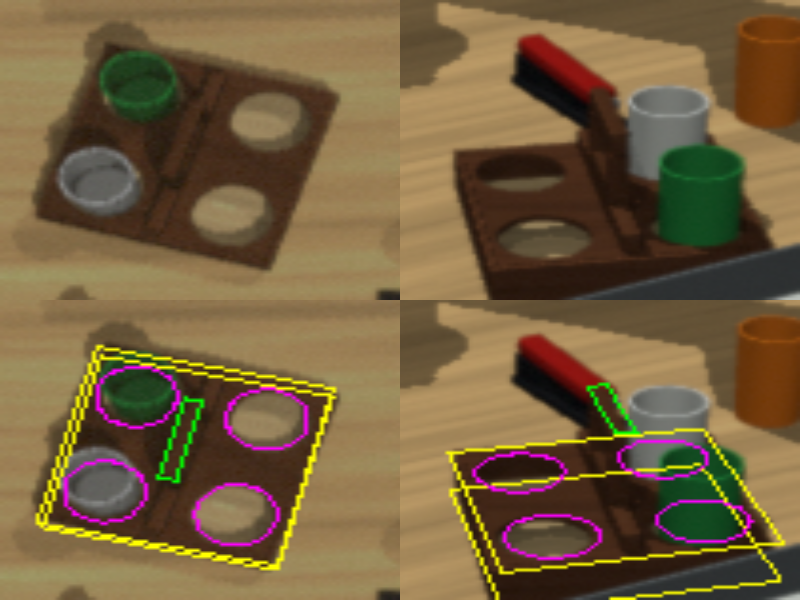

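The overlay fits to about 3 mm, but the carrier is turned a little further (about −16°). The scene crop also shows the two empty right-hand holes. I refine from the deck corners and redo the blue fit, whose mask was too narrow.

```bash
sed -i 's/"b":((110,130,40)/"b":((105,90,15)/' h.py
python3 - <<'E'
from h import *
s=cams.read_camera("scene"); t=cams.read_camera("top"); cs=[s,t]
u=((178,244),(371,219)); ms=[cmask(c,"b",v) for c,v in zip(cs,u)]
x,f=fit(cs,ms,onz(t,u[1],.08)[:2]); print("blue",[int(m.sum()) for m in ms],x.round(4),f.round(2),[int((sil(c,*x)!=m).sum()) for c,m in zip(cs,ms)])
h=.102; z=.046
obs=[(t,(299.5,176.7),(h,-h,z)),(t,(282.5,234.3),(-h,-h,z)),(t,(224.25,217),(-h,h,z)),(t,(241.25,160),(h,h,z)),
 (t,(282.25,186),(.055,-.056,z)),(t,(273,217),(-.055,-.056,z)),(s,(269.4,212.5),(-h,-h,z)),(s,(286.5,220.2),(-.055,-.056,z)),(s,(293.1,244),(.055,-.056,z)),(s,(311.2,200.3),(0,0,.135)),(t,(261.2,192.1),(0,0,.135))]
f=lambda p:np.concatenate([(proj(c,carpts(p,L))[0]-u) for c,u,L in obs])
r=least_squares(f,[.58,.05,-15],loss="soft_l1",f_scale=1,x_scale=[.01,.01,1]); p=r.x; print(p,f(p).reshape(-1,2).round(1).tolist())
print("far",carpts(p,(.055,-.056,.008)),"near",carpts(p,(-.055,-.056,.008)))
rt=least_squares(lambda p:f(p)[:12],p,x_scale=[.01,.01,1]).x; print("top only",rt)
hsv=cv2.cvtColor(t["pixels"],cv2.COLOR_RGB2HSV); m=cv2.inRange(hsv,(24,150,30),(34,255,255)); n,l,st,ce=cv2.connectedComponentsWithStats(m)
for i in range(1,n):
    if st[i,4]>80: print("yellow",ce[i].round(),st[i,4],onz(t,ce[i],.06)[:2].round(3))
for a,mm in zip("st",ms):print(a,cent(mm))
E
```

```text
blue [925, 308] [ 0.4953 -0.3067] [ 0.03  0.66 -0.09  0.43] [83, 93]
[  0.57953197   0.04999687 -17.2906489 ] [[-0.1, -0.8], [-0.2, 0.0], [-1.1, 0.1], [-0.2, -0.7], [0.0, -0.6], [-0.1, -0.2], [-1.1, -0.5], [-0.3, -0.9], [-0.3, -2.2], [-1.8, 1.3], [-0.9, -0.2]]
far [[ 0.61540221 -0.0198195   0.008     ]] near [[0.51037319 0.0128746  0.008     ]]
top only [  0.57834079   0.04911778 -17.27748369]
yellow [540. 146.] 198 [ 0.737 -0.91 ]
yellow [542. 171.] 225 [ 0.648 -0.911]
yellow [420. 196.] 510 [ 0.57  -0.478]
yellow [544. 196.] 253 [ 0.561 -0.911]
yellow [334. 209.] 306 [ 0.531 -0.19 ]
yellow [403. 228.] 312 [ 0.462 -0.414]
yellow [381. 251.] 294 [ 0.389 -0.337]
s [177.65513514 243.18378378]
t [370.74025974 218.45779221]
```

Request:
jog_arm --increments '[[[0, 0, 0, 0, 0, -0.0454, 0], [0, 0, 0, 0, 0, -0.0454, 0], [0, 0, 0, 0, 0, -0.0454, 0], [0, 0, 0, 0, 0, -0.0454, 0], [0, 0, 0, 0, 0, -0.0454, 0], [0, 0, 0, 0, 0, -0.0454, 0], [0, 0, 0, 0, 0, -0.0454, 0], [0, 0, 0, 0, 0, -0.0454, 0], [0, 0, 0, 0, 0, -0.0454, 0], [0, 0, 0, 0, 0, -0.0454, 0], [0, 0, 0, 0, 0, -0.0454, 0], [0.0788, -0.154, 0, 0, 0, 0, 0], [0.0788, -0.154, 0, 0, 0, 0, 0], [0.0788, -0.154, 0, 0, 0, 0, 0], [0.0788, -0.154, 0, 0, 0, 0, 0], [0.0788, -0.154, 0, 0, 0, 0, 0], [0.0788, -0.154, 0, 0, 0, 0, 0], [0.0788, -0.154, 0, 0, 0, 0, 0], [0.0788, -0.154, 0, 0, 0, 0, 0], [0.0788, -0.154, 0, 0, 0, 0, 0]]]' --force 30

```text
clock: 3.4
tcp_pos: [0.4483, 0.2771, 0.2315]
orientation: [0.0, -0.594, 0.804, -0.0]
wrist_force: [0.8, 0.5, 0.4]
finger_gap: 0.0857
grip_force: 0.0
```

```bash
cat >> h.py <<'E'
def go(x,y,z,yaw=None):
    s=env.get_state(); M=R.from_quat(s["orientation"][[1,2,3,0]]); d=np.array([x,y,z])-s["tcp_pos"]
    a=np.rad2deg(np.arctan2(M.as_matrix()[1,1],M.as_matrix()[0,1]))
    print("clock",round(s["clock"],2),"tcp",s["tcp_pos"].round(4),"yaw_y",a.round(2),"tilt",np.rad2deg(np.arccos(-M.as_matrix()[2,2])).round(2),"gap",round(s["finger_gap"],4),"grip",round(s["grip_force"],1),"F",s["wrist_force"].round(1))
    print("world d",d.round(4),"tool units",(M.inv().apply(d)/.25).round(4),"dist",np.linalg.norm(d).round(3), "tz units", None if yaw is None else -(yaw-a)/180)
E
python3 -c "
from h import *
go(.4467,.2775,.06,162.8)"
```

```text
clock 3.4 tcp [0.4483 0.2771 0.2315] yaw_y 162.89 tilt 0.04 gap 0.0857 grip 0.0 F [0.8 0.5 0.4]
world d [-0.0016  0.0004 -0.1715] tool units [0.0007 0.0068 0.6861] dist 0.172 tz units 0.0004763621654978086
```

Request:
jog_arm --increments '[[[0, 0.0068, 0.14, 0, 0, 0, 0], [0, 0, 0.14, 0, 0, 0, 0], [0, 0, 0.14, 0, 0, 0, 0], [0, 0, 0.12, 0, 0, 0, 0], [0, 0, 0.08, 0, 0, 0, 0], [0, 0, 0.066, 0, 0, 0, 0], [0, 0, 0, 0, 0, 0, 0], [0, 0, 0, 0, 0, 0, 255], [0, 0, 0, 0, 0, 0, 255], [0, 0, 0, 0, 0, 0, 255], [0, 0, 0, 0, 0, 0, 255], [0, 0, 0, 0, 0, 0, 255], [0, 0, 0, 0, 0, 0, 255], [0, 0, 0, 0, 0, 0, 255]]]'

```text
clock: 4.8
tcp_pos: [0.4469, 0.2795, 0.0612]
orientation: [0.002, -0.594, 0.804, -0.0]
wrist_force: [0.1, -0.7, 5.5]
finger_gap: 0.0597
grip_force: 31.9
```

```bash
python3 -c "
from h import *
go(.6148,-.0203,.26)
s=cams.read_camera('scene');t=cams.read_camera('top')
save(s,'g1.png',(280,110,440,230),4)
m=cmask(s,'o',(352,185)); print(m.sum(),cent(m))"
```

```text
clock 4.8 tcp [0.4469 0.2795 0.0612] yaw_y 162.88 tilt 0.18 gap 0.0597 grip 31.9 F [ 0.1 -0.7  5.5]
world d [ 0.1679 -0.2998  0.1988] tool units [ 0.9466 -0.9968 -0.7948] dist 0.397 tz units None
590 [350.92881356 186.44237288]
```

View pics/g1.png

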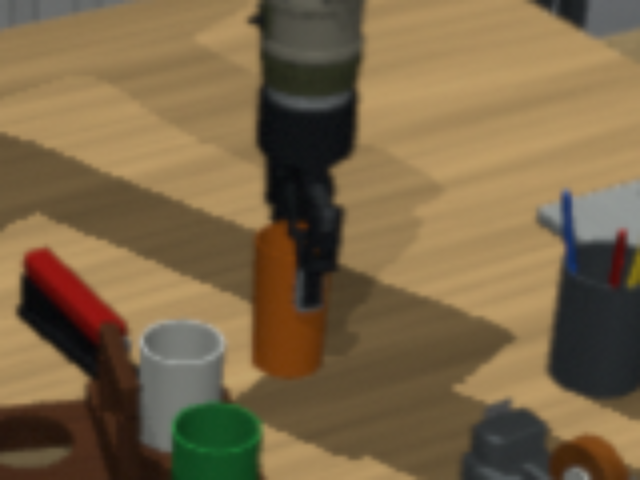

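The fingers hold the orange tumbler upright (crop: foot at (290,370), finger on the wall at (310,280)), and the gap of 59.7 mm fits the taper. Lift and carry it above the far hole.

Request:
jog_arm --increments '[[[0, 0, -0.08, 0, 0, 0, 255], [0, 0, -0.15, 0, 0, 0, 255], [0, 0, -0.17, 0, 0, 0, 255], [0, 0, -0.17, 0, 0, 0, 255], [0, 0, -0.15, 0, 0, 0, 255], [0, 0, -0.075, 0, 0, 0, 255], [0.06, -0.06, 0, 0, 0, 0, 255], [0.1, -0.105, 0, 0, 0, 0, 255], [0.11, -0.116, 0, 0, 0, 0, 255], [0.11, -0.116, 0, 0, 0, 0, 255], [0.11, -0.116, 0, 0, 0, 0, 255], [0.11, -0.116, 0, 0, 0, 0, 255], [0.11, -0.116, 0, 0, 0, 0, 255], [0.1, -0.105, 0, 0, 0, 0, 255], [0.077, -0.084, 0, 0, 0, 0, 255], [0.06, -0.063, 0, 0, 0, 0, 255], [0, 0, 0, 0, 0, 0, 255], [0, 0, 0, 0, 0, 0, 255]]]'

```text
clock: 6.7
tcp_pos: [0.6136, -0.0208, 0.2579]
orientation: [-0.0, -0.594, 0.805, 0.001]
wrist_force: [-0.3, 0.4, -0.5]
finger_gap: 0.0596
grip_force: 32.0
```

```bash
python3 -c "
from h import *
go(.6148,-.0203,.26)
s=cams.read_camera('scene');t=cams.read_camera('top')
e=env.get_state()['tcp_pos']
for z0 in (e[2]-.061,):
  u=proj(s,[[e[0],e[1],z0+.03]])[0]; print(u)
  m=cmask(s,'o',u); q=np.argwhere(m)[:,::-1]; print(m.sum(),cent(m),q.min(0),q.max(0))
  S=sil(s,e[0],e[1],z0); q=np.argwhere(S)[:,::-1]; print(S.sum(),q.min(0),q.max(0))
save(s,'h1.png',(240,100,370,280),3)
save(t,'h1t.png',(200,120,360,260),3)
"
```

```text
clock 6.7 tcp [ 0.6136 -0.0208  0.2579] yaw_y 162.83 tilt 0.1 gap 0.0596 grip 32.0 F [-0.3  0.4 -0.5]
world d [0.0012 0.0005 0.0021] tool units [-0.0032 -0.0039 -0.0083] dist 0.002 tz units None
[292.14267234 184.07868049]
1057 [290.47682119 177.44560076] [278 151] [306 200]
1162 [280 151] [304 200]
```

View pics/h1.png

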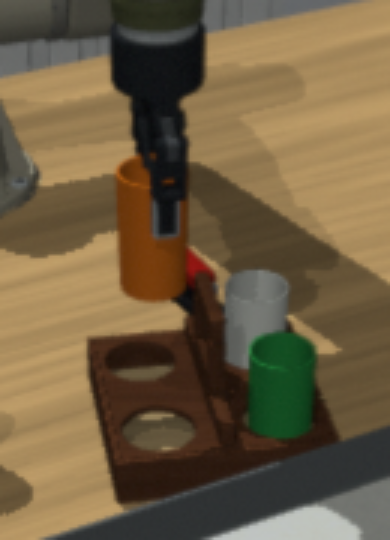

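The orange tumbler is held upright above the far hole (crop: foot at (155,295), hole at (159,430)). It sits about 2 mm towards −y of the TCP. I correct for that and go down into the hole, stopping short to check the force.

Request:
jog_arm --increments '[[[-0.012, -0.007, 0.1, 0, 0, 0, 255], [0, 0, 0.14, 0, 0, 0, 255], [0, 0, 0.13, 0, 0, 0, 255], [0, 0, 0.1, 0, 0, 0, 255], [0, 0, 0.07, 0, 0, 0, 255], [0, 0, 0.04, 0, 0, 0, 255], [0, 0, 0.03, 0, 0, 0, 255], [0, 0, 0.03, 0, 0, 0, 255], [0, 0, 0.03, 0, 0, 0, 255], [0, 0, 0, 0, 0, 0, 255]]]'

```text
clock: 7.8
tcp_pos: [0.6163, -0.0181, 0.0904]
orientation: [-0.0, -0.594, 0.804, 0.0]
wrist_force: [-0.4, 0.0, -0.1]
finger_gap: 0.0597
grip_force: 32.0
```

```bash
python3 -c "
from h import *
go(.616,-.0185,.0695)
s=cams.read_camera('scene');t=cams.read_camera('top')
b=(250,130,350,280); A=cv2.resize(s['pixels'][130:280,250:350,::-1],(400,600))
B=cv2.resize(t['pixels'][140:250,215:315,::-1],(400,440)); cv2.imwrite('pics/i1.png',np.hstack([A,np.vstack([B,np.zeros((160,400,3),np.uint8)])]))
"
```

```text
clock 7.8 tcp [ 0.6163 -0.0181  0.0904] yaw_y 162.89 tilt 0.05 gap 0.0597 grip 32.0 F [-0.4  0.  -0.1]
world d [-0.0003 -0.0004 -0.0209] tool units [0.0017 0.0006 0.0836] dist 0.021 tz units None
```

View pics/i1.png

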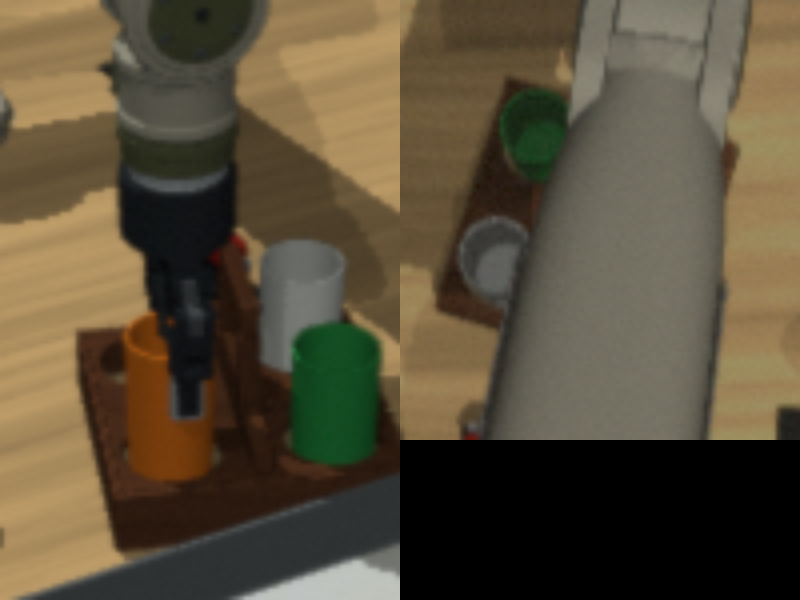

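It is in the hole (crop: foot at (172,470), inside the ring) with no contact force. Lower the rest.

Request:
jog_arm --increments '[[[0, 0, 0.025, 0, 0, 0, 255], [0, 0, 0.02, 0, 0, 0, 255], [0, 0, 0.02, 0, 0, 0, 255], [0, 0, 0.012, 0, 0, 0, 255], [0, 0, 0.006, 0, 0, 0, 255], [0, 0, 0, 0, 0, 0, 255]]]'

```text
clock: 8.5
tcp_pos: [0.6165, -0.0182, 0.0699]
orientation: [-0.0, -0.594, 0.804, 0.0]
wrist_force: [0.6, -0.8, -0.2]
finger_gap: 0.0599
grip_force: 32.0
```

Request:
jog_arm --increments '[[[0, 0, 0.003, 0, 0, 0, 255], [0, 0, 0.003, 0, 0, 0, 255], [0, 0, 0, 0, 0, 0, 255]]]'

```text
clock: 8.8
tcp_pos: [0.6169, -0.0183, 0.0692]
orientation: [0.0, -0.594, 0.804, -0.0]
wrist_force: [0.1, -0.3, 1.1]
finger_gap: 0.0597
grip_force: 31.9
```

Request:
jog_arm --increments '[[[0, 0, 0, 0, 0, 0, 100], [0, 0, 0, 0, 0, 0, 0], [0, 0, 0, 0, 0, 0, 0], [0, 0, 0, 0, 0, 0, 0], [0, 0, 0, 0, 0, 0, 0], [0, 0, 0, 0, 0, 0, 0], [0, 0, 0, 0, 0, 0, 0], [0, 0, -0.03, 0, 0, 0, 0], [0, 0, -0.08, 0, 0, 0, 0], [0, 0, -0.14, 0, 0, 0, 0], [0, 0, -0.17, 0, 0, 0, 0], [0, 0, -0.17, 0, 0, 0, 0], [0, 0, -0.12, 0, 0, 0, 0], [0, 0, -0.06, 0, 0, 0, 0]]]'

```text
clock: 10.2
tcp_pos: [0.6178, -0.0184, 0.2659]
orientation: [0.002, -0.594, 0.804, -0.002]
wrist_force: [0.3, -0.4, 0.1]
finger_gap: 0.0854
grip_force: 0.0
```

```bash
python3 -c "
from h import *
go(.4953,-.3067,.26,162.8)
s=cams.read_camera('scene')
m=cmask(s,'o',(292,228)); print(m.sum(),cent(m))
best=min(((int((sil(s,x,y,.008)!=m).sum()),x,y) for x in np.arange(.6,.63,.002) for y in np.arange(-.034,-.006,.002)));print(best)
"
```

```text
clock 10.2 tcp [ 0.6178 -0.0184  0.2659] yaw_y 162.89 tilt 0.34 gap 0.0854 grip 0.0 F [ 0.3 -0.4  0.1]
world d [-0.1225 -0.2883 -0.0059] tool units [1.2462 0.1292 0.0218] dist 0.313 tz units 0.0005014383372606327
852 [292.07511737 231.58685446]
(218, np.float64(0.61), np.float64(-0.01999999999999999))
```

Request:
jog_arm --increments '[[[0.08, 0.01, 0, 0, 0, 0, 0], [0.15, 0.015, 0, 0, 0, 0, 0], [0.15, 0.015, 0, 0, 0, 0, 0], [0.15, 0.015, 0, 0, 0, 0, 0], [0.15, 0.015, 0, 0, 0, 0, 0], [0.15, 0.015, 0, 0, 0, 0, 0], [0.15, 0.015, 0, 0, 0, 0, 0], [0.15, 0.015, 0, 0, 0, 0, 0], [0.076, 0.01, 0, 0, 0, 0, 0], [0.04, 0.004, 0, 0, 0, 0, 0], [0, 0, 0, 0, 0, 0, 0], [0, 0, 0, 0, 0, 0, 0]]]'

```text
clock: 11.45
tcp_pos: [0.4943, -0.3057, 0.2611]
orientation: [0.0, -0.594, 0.804, 0.0]
wrist_force: [0.0, 0.7, -0.7]
finger_gap: 0.0853
grip_force: 0.0
```

```bash
python3 -c "
from h import *
go(.4953,-.3067,.0605,162.8)"
```

```text
clock 11.45 tcp [ 0.4943 -0.3057  0.2611] yaw_y 162.91 tilt 0.05 gap 0.0853 grip 0.0 F [ 0.   0.7 -0.7]
world d [ 0.001  -0.001  -0.2006] tool units [ 0.0032 -0.0052  0.8023] dist 0.201 tz units 0.0006099920736545528
```

Request:
jog_arm --increments '[[[0.003, -0.005, 0.1, 0, 0, 0, 0], [0, 0, 0.15, 0, 0, 0, 0], [0, 0, 0.16, 0, 0, 0, 0], [0, 0, 0.16, 0, 0, 0, 0], [0, 0, 0.12, 0, 0, 0, 0], [0, 0, 0.07, 0, 0, 0, 0], [0, 0, 0.04, 0, 0, 0, 0], [0, 0, 0, 0, 0, 0, 0], [0, 0, 0, 0, 0, 0, 255], [0, 0, 0, 0, 0, 0, 255], [0, 0, 0, 0, 0, 0, 255], [0, 0, 0, 0, 0, 0, 255], [0, 0, 0, 0, 0, 0, 255], [0, 0, 0, 0, 0, 0, 255], [0, 0, 0, 0, 0, 0, 255]]]'

```text
clock: 12.95
tcp_pos: [0.496, -0.3082, 0.0629]
orientation: [0.001, -0.594, 0.804, -0.001]
wrist_force: [-0.3, 1.0, 5.9]
finger_gap: 0.0587
grip_force: 32.0
```

```bash
python3 -c "
from h import *
go(.5098,.0123,.26)"
```

```text
clock 12.95 tcp [ 0.496  -0.3082  0.0629] yaw_y 162.88 tilt 0.16 gap 0.0587 grip 32.0 F [-0.3  1.   5.9]
world d [0.0138 0.3205 0.1971] tool units [-1.2409  0.3225 -0.7901] dist 0.377 tz units None
```

Request:
jog_arm --increments '[[[0, 0, -0.06, 0, 0, 0, 255], [0, 0, -0.12, 0, 0, 0, 255], [0, 0, -0.16, 0, 0, 0, 255], [0, 0, -0.17, 0, 0, 0, 255], [0, 0, -0.15, 0, 0, 0, 255], [0, 0, -0.09, 0, 0, 0, 255], [0, 0, -0.04, 0, 0, 0, 255], [0, 0, 0, 0, 0, 0, 255], [0, 0, 0, 0, 0, 0, 255]]]'

```text
clock: 13.85
tcp_pos: [0.4947, -0.3073, 0.2574]
orientation: [-0.0, -0.594, 0.804, 0.001]
wrist_force: [0.3, -0.3, -1.5]
finger_gap: 0.0592
grip_force: 32.7
```

```bash
python3 -c "
from h import *
go(.5098,.0123,.26)
s=cams.read_camera('scene');e=env.get_state()['tcp_pos']
u=proj(s,[[e[0],e[1],e[2]-.03]])[0]; m=cmask(s,'b',u)
im=s['pixels'][:,:,::-1].copy(); q=cv2.convexHull(proj(s,cyl(e[0],e[1],e[2]-.062)).astype(np.float32)); cv2.polylines(im,[np.round(q*16).astype(np.int32)],1,(0,255,255),1,shift=4)
x0,y0=int(u[0])-50,int(u[1])-60
cv2.imwrite('pics/j1.png',cv2.resize(np.hstack([s['pixels'][y0:y0+120,x0:x0+100,::-1],im[y0:y0+120,x0:x0+100]]),None,fx=4,fy=4)); print(x0,y0)
"
```

```text
clock 13.85 tcp [ 0.4947 -0.3073  0.2574] yaw_y 162.88 tilt 0.11 gap 0.0592 grip 32.7 F [ 0.3 -0.3 -1.5]
world d [0.0151 0.3196 0.0026] tool units [-1.2395  0.3187 -0.009 ] dist 0.32 tz units None
119 129
```

View pics/j1.png

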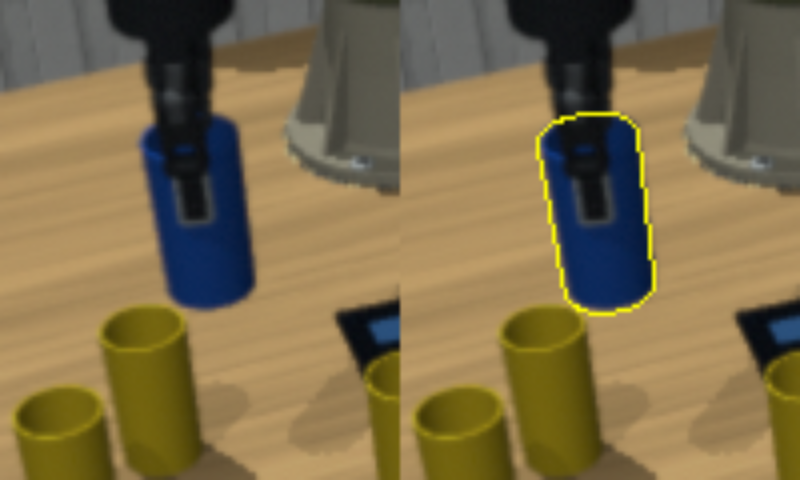

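The blue tumbler is centred in the grip (crop: foot at (210,300), outline within 1 px). Carry it above the near hole.

Request:
jog_arm --increments '[[[-0.06, 0.015, 0, 0, 0, 0, 255], [-0.12, 0.031, 0, 0, 0, 0, 255], [-0.15, 0.039, 0, 0, 0, 0, 255], [-0.15, 0.039, 0, 0, 0, 0, 255], [-0.15, 0.039, 0, 0, 0, 0, 255], [-0.15, 0.039, 0, 0, 0, 0, 255], [-0.15, 0.039, 0, 0, 0, 0, 255], [-0.15, 0.038, 0, 0, 0, 0, 255], [-0.1, 0.025, 0, 0, 0, 0, 255], [-0.06, 0.015, 0, 0, 0, 0, 255], [0, 0, 0, 0, 0, 0, 255], [0, 0, 0, 0, 0, 0, 255]]]'

```text
clock: 15.1
tcp_pos: [0.5094, 0.0129, 0.258]
orientation: [-0.001, -0.595, 0.804, 0.001]
wrist_force: [0.6, -0.2, 0.3]
finger_gap: 0.0587
grip_force: 32.7
```

```bash
python3 -c "
from h import *
go(.5105,.0123,.09)
s=cams.read_camera('scene');e=env.get_state()['tcp_pos']
im=s['pixels'][:,:,::-1].copy(); b=im.copy(); q=cv2.convexHull(proj(s,cyl(e[0],e[1],e[2]-.061)).astype(np.float32)); cv2.polylines(im,[np.round(q*16).astype(np.int32)],1,(0,255,255),1,shift=4)
drawcar(s,im,(.579,.0497,-17.2))
cv2.imwrite('pics/k1.png',cv2.resize(np.hstack([b[130:280,250:350],im[130:280,250:350]]),None,fx=4,fy=4))
"
```

```text
clock 15.1 tcp [0.5094 0.0129 0.258 ] yaw_y 162.97 tilt 0.09 gap 0.0587 grip 32.7 F [ 0.6 -0.2  0.3]
world d [ 0.0011 -0.0006 -0.168 ] tool units [ 6.000e-04 -6.000e-03  6.719e-01] dist 0.168 tz units None
```

View pics/k1.png

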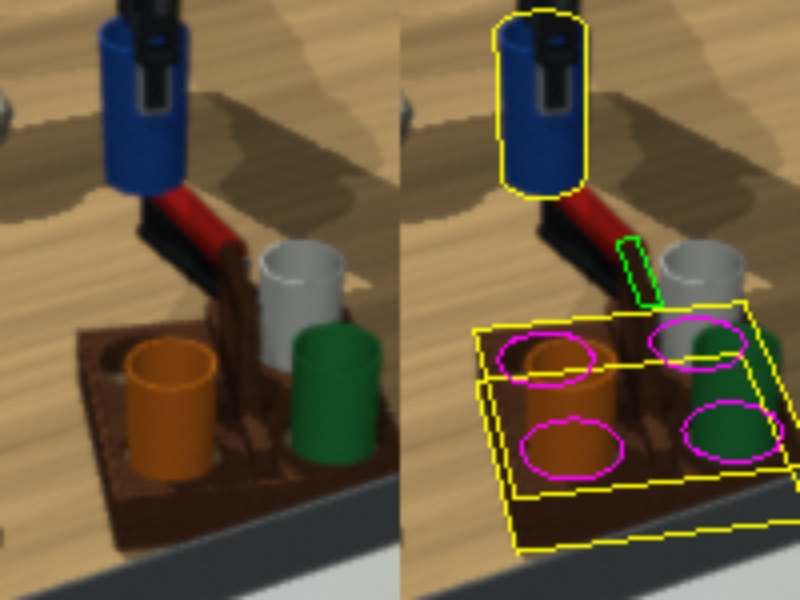

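Orange stands in the far hole at the same height as green. Blue is above the near hole, and the outlines agree to about 1 px. Descend.

Request:
jog_arm --increments '[[[0, -0.006, 0.1, 0, 0, 0, 255], [0, 0, 0.14, 0, 0, 0, 255], [0, 0, 0.13, 0, 0, 0, 255], [0, 0, 0.1, 0, 0, 0, 255], [0, 0, 0.07, 0, 0, 0, 255], [0, 0, 0.04, 0, 0, 0, 255], [0, 0, 0.03, 0, 0, 0, 255], [0, 0, 0.03, 0, 0, 0, 255], [0, 0, 0.03, 0, 0, 0, 255], [0, 0, 0, 0, 0, 0, 255]]]'

```text
clock: 16.15
tcp_pos: [0.5112, 0.0117, 0.0907]
orientation: [-0.0, -0.594, 0.804, 0.0]
wrist_force: [-0.0, 0.0, -0.7]
finger_gap: 0.0587
grip_force: 32.7
```

Request:
jog_arm --increments '[[[0, 0, 0.025, 0, 0, 0, 255], [0, 0, 0.02, 0, 0, 0, 255], [0, 0, 0.018, 0, 0, 0, 255], [0, 0, 0.012, 0, 0, 0, 255], [0, 0, 0, 0, 0, 0, 255], [0, 0, 0, 0, 0, 0, 255]]]'

```text
clock: 16.75
tcp_pos: [0.5116, 0.0118, 0.0725]
orientation: [-0.0, -0.594, 0.804, 0.0]
wrist_force: [-0.1, 1.2, -0.5]
finger_gap: 0.059
grip_force: 32.7
```

Request:
jog_arm --increments '[[[0, 0, 0.003, 0, 0, 0, 255], [0, 0, 0.003, 0, 0, 0, 255], [0, 0, 0.003, 0, 0, 0, 255], [0, 0, 0, 0, 0, 0, 255]]]'

```text
clock: 17.15
tcp_pos: [0.5118, 0.0117, 0.0709]
orientation: [0.0, -0.594, 0.804, -0.0]
wrist_force: [-1.6, -0.0, 4.3]
finger_gap: 0.0587
grip_force: 32.9
```

Request:
jog_arm --increments '[[[0, 0, 0, 0, 0, 0, 100], [0, 0, 0, 0, 0, 0, 0], [0, 0, 0, 0, 0, 0, 0], [0, 0, 0, 0, 0, 0, 0], [0, 0, 0, 0, 0, 0, 0], [0, 0, 0, 0, 0, 0, 0], [0, 0, 0, 0, 0, 0, 0], [0, 0, -0.03, 0, 0, 0, 0], [0, 0, -0.08, 0, 0, 0, 0], [0, 0, -0.14, 0, 0, 0, 0], [0, 0, -0.17, 0, 0, 0, 0], [0, 0, -0.17, 0, 0, 0, 0], [0, 0, -0.14, 0, 0, 0, 0], [0, 0, -0.08, 0, 0, 0, 0], [0, 0, -0.03, 0, 0, 0, 0]]]'

```text
clock: 18.65
tcp_pos: [0.5126, 0.0116, 0.2835]
orientation: [0.002, -0.594, 0.804, -0.002]
wrist_force: [0.1, -0.5, -0.7]
finger_gap: 0.0853
grip_force: 0.0
```

Request:
jog_arm --increments '[[[0, 0, 0, 0, 0, 0.0455, 0], [0, 0, 0, 0, 0, 0.0455, 0], [0, 0, 0, 0, 0, 0.0455, 0], [0, 0, 0, 0, 0, 0.0455, 0], [0, 0, 0, 0, 0, 0.0455, 0], [0, 0, 0, 0, 0, 0.0455, 0], [0, 0, 0, 0, 0, 0.0455, 0], [0, 0, 0, 0, 0, 0.0455, 0], [0, 0, 0, 0, 0, 0.0455, 0], [0, 0, 0, 0, 0, 0.0455, 0], [0, 0, 0, 0, 0, 0.0455, 0], [0, 0, 0, 0, 0, 0, 0]]]'

```text
clock: 19.85
tcp_pos: [0.511, 0.0118, 0.2794]
orientation: [-0.001, 0.15, 0.989, 0.0]
wrist_force: [0.4, 0.2, 0.5]
finger_gap: 0.0854
grip_force: 0.0
```

```bash
python3 -c "
from h import *
go(.579,.0497,.2,72.8)
s=cams.read_camera('scene')
im=s['pixels'][:,:,::-1].copy(); b=im.copy(); drawcar(s,im,(.579,.0497,-17.2))
cv2.imwrite('pics/l1.png',cv2.resize(np.hstack([b[130:280,250:350],im[130:280,250:350]]),None,fx=4,fy=4))
print([(d['uv'],d['conf']) for d in spotter.landmark_of('handle','scene')], proj(s,[[.579,.0497,.135]]))
"
```

```text
clock 19.85 tcp [0.511  0.0118 0.2794] yaw_y 72.77 tilt 0.1 gap 0.0854 grip 0.0 F [0.4 0.2 0.5]
world d [ 0.068   0.0379 -0.0794] tool units [-0.2153  0.2255  0.3171] dist 0.111 tz units -0.00015054435634856607
[([307.6, 201.9], 0.94), ([335.0, 248.0], 0.48), ([332.4, 247.6], 0.36)] [[309.2130932  201.49355002]]
```

View pics/l1.png

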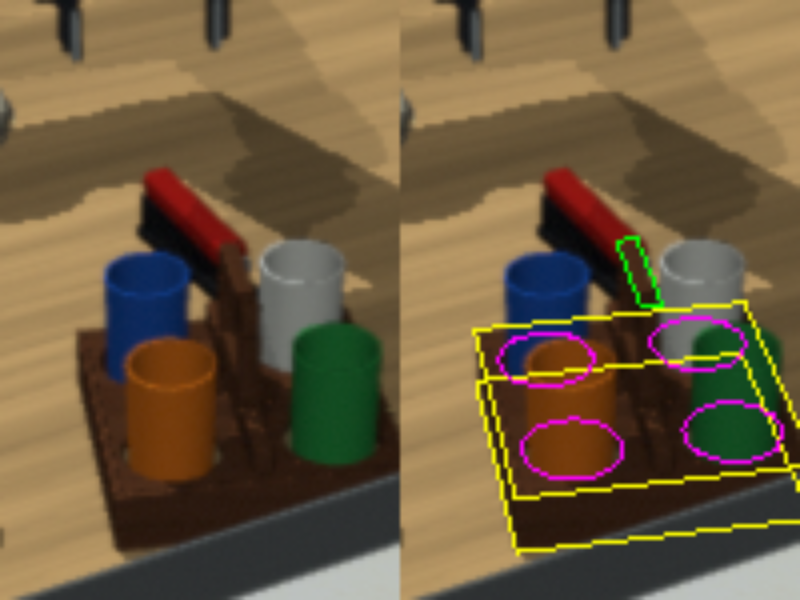

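All four tumblers stand in their holes: blue (147,310), orange (172,410), white (300,305) and green (337,395). The rail top at about (235,270) agrees with the model. Go to the handle.

Request:
jog_arm --increments '[[[-0.04, 0.04, 0, 0, 0, 0, 0], [-0.07, 0.075, 0, 0, 0, 0, 0], [-0.07, 0.075, 0, 0, 0, 0, 0], [-0.038, 0.0355, 0, 0, 0, 0, 0], [0, 0, 0, 0, 0, 0, 0], [0, 0, 0.08, 0, 0, 0, 0], [0, 0, 0.13, 0, 0, 0, 0], [0, 0, 0.14, 0, 0, 0, 0], [0, 0, 0.12, 0, 0, 0, 0], [0, 0, 0.08, 0, 0, 0, 0], [0, 0, 0.06, 0, 0, 0, 0], [0, 0, 0.044, 0, 0, 0, 0], [0, 0, 0, 0, 0, 0, 0]]]'

```text
clock: 21.25
tcp_pos: [0.5787, 0.0493, 0.1153]
orientation: [-0.002, 0.149, 0.989, -0.0]
wrist_force: [0.2, -0.3, -0.2]
finger_gap: 0.0857
grip_force: 0.0
```

```bash
python3 -c "
from h import *
go(.580,.0495,.116,72.8)"
```

```text
clock 21.25 tcp [0.5787 0.0493 0.1153] yaw_y 72.83 tilt 0.18 gap 0.0857 grip 0.0 F [ 0.2 -0.3 -0.2]
world d [0.0013 0.0002 0.0007] tool units [-0.0047  0.0023 -0.0028] dist 0.001 tz units 0.00019279443855479725
```

Request:
jog_arm --increments '[[[0, 0, 0, 0, 0, 0, 120], [0, 0, 0, 0, 0, 0, 170], [0, 0, 0, 0, 0, 0, 190], [0, 0, 0, 0, 0, 0, 200], [0, 0, 0, 0, 0, 0, 210], [0, 0, 0, 0, 0, 0, 220], [0, 0, 0, 0, 0, 0, 255], [0, 0, 0, 0, 0, 0, 255], [0, 0, 0, 0, 0, 0, 255], [0, 0, 0, 0, 0, 0, 255], [0, 0, 0, 0, 0, 0, 255]]]' --force 90

```text
clock: 22.35
tcp_pos: [0.5805, 0.0487, 0.1175]
orientation: [0.0, 0.15, 0.989, -0.001]
wrist_force: [-3.3, -3.7, 6.1]
finger_gap: 0.0129
grip_force: 88.5
```

Request:
jog_arm --increments '[[[0, 0, -0.004, 0, 0, 0, 255], [0, 0, -0.008, 0, 0, 0, 255], [0, 0, -0.012, 0, 0, 0, 255], [0, 0, -0.012, 0, 0, 0, 255], [0, 0, -0.012, 0, 0, 0, 255], [0, 0, -0.012, 0, 0, 0, 255], [0, 0, -0.012, 0, 0, 0, 255], [0, 0, -0.008, 0, 0, 0, 255], [0, 0, 0, 0, 0, 0, 255], [0, 0, 0, 0, 0, 0, 255]]]'

```text
clock: 23.35
tcp_pos: [0.5803, 0.0495, 0.1368]
orientation: [0.0, 0.15, 0.989, 0.0]
wrist_force: [-0.1, 0.6, -6.3]
finger_gap: 0.0126
grip_force: 87.7
```

```bash
python3 -c "
from h import *
go(.580,.0495,.2175,72.8)
s=env.get_state();print(s['ft_torque'])"
```

```text
clock 23.35 tcp [0.5803 0.0495 0.1368] yaw_y 72.8 tilt 0.01 gap 0.0126 grip 87.7 F [-0.1  0.6 -6.3]
world d [-0.0003  0.      0.0807] tool units [ 1.200e-03 -2.000e-04 -3.227e-01] dist 0.081 tz units -2.0273232664970288e-05
[ 0.00235205  0.046209   -0.03446072]
```

The full weight (6.3 N) is carried, with hardly any moment. Lift the rest.

Request:
jog_arm --increments '[[[0, 0, -0.008, 0, 0, 0, 255], [0, 0, -0.015, 0, 0, 0, 255], [0, 0, -0.022, 0, 0, 0, 255], [0, 0, -0.026, 0, 0, 0, 255], [0, 0, -0.026, 0, 0, 0, 255], [0, 0, -0.026, 0, 0, 0, 255], [0, 0, -0.026, 0, 0, 0, 255], [0, 0, -0.026, 0, 0, 0, 255], [0, 0, -0.026, 0, 0, 0, 255], [0, 0, -0.026, 0, 0, 0, 255], [0, 0, -0.026, 0, 0, 0, 255], [0, 0, -0.026, 0, 0, 0, 255], [0, 0, -0.022, 0, 0, 0, 255], [0, 0, -0.014, 0, 0, 0, 255], [0, 0, -0.008, 0, 0, 0, 255], [0, 0, 0, 0, 0, 0, 255], [0, 0, 0, 0, 0, 0, 255], [0, 0, 0, 0, 0, 0, 255], [0, 0, 0, 0, 0, 0, 255], [0, 0, 0, 0, 0, 0, 255]]]'

```text
clock: 25.35
tcp_pos: [0.5802, 0.0495, 0.2173]
orientation: [-0.0, 0.15, 0.989, 0.0]
wrist_force: [-0.6, 0.3, -6.9]
finger_gap: 0.0128
grip_force: 87.7
```

Request:
jog_arm --increments '[[[0, 0, 0, 0, 0, 0, 255], [0, 0, 0, 0, 0, 0, 255], [0, 0, 0, 0, 0, 0, 255], [0, 0, 0, 0, 0, 0, 255], [0, 0, 0, 0, 0, 0, 255], [0, 0, 0, 0, 0, 0, 255], [0, 0, 0, 0, 0, 0, 255], [0, 0, 0, 0, 0, 0, 255], [0, 0, 0, 0, 0, 0, 255], [0, 0, 0, 0, 0, 0, 255], [0, 0, 0, 0, 0, 0, 255], [0, 0, 0, 0, 0, 0, 255], [0, 0, 0, 0, 0, 0, 255], [0, 0, 0, 0, 0, 0, 255], [0, 0, 0, 0, 0, 0, 255], [0, 0, 0, 0, 0, 0, 255], [0, 0, 0, 0, 0, 0, 255], [0, 0, 0, 0, 0, 0, 255], [0, 0, 0, 0, 0, 0, 255], [0, 0, 0, 0, 0, 0, 255]]]'

```text
clock: 27.35
tcp_pos: [0.5803, 0.0495, 0.2175]
orientation: [0.0, 0.15, 0.989, 0.0]
wrist_force: [0.2, 0.3, -5.3]
finger_gap: 0.0127
grip_force: 87.7
```

Request:
jog_arm --increments '[[[0, 0, 0, 0, 0, 0, 255], [0, 0, 0, 0, 0, 0, 255], [0, 0, 0, 0, 0, 0, 255], [0, 0, 0, 0, 0, 0, 255], [0, 0, 0, 0, 0, 0, 255], [0, 0, 0, 0, 0, 0, 255], [0, 0, 0, 0, 0, 0, 255], [0, 0, 0, 0, 0, 0, 255], [0, 0, 0, 0, 0, 0, 255], [0, 0, 0, 0, 0, 0, 255], [0, 0, 0, 0, 0, 0, 255], [0, 0, 0, 0, 0, 0, 255], [0, 0, 0, 0, 0, 0, 255], [0, 0, 0, 0, 0, 0, 255], [0, 0, 0, 0, 0, 0, 255], [0, 0, 0, 0, 0, 0, 255]]]'

```text
clock: 28.95
tcp_pos: [0.5803, 0.0494, 0.2176]
orientation: [0.0, 0.15, 0.989, 0.0]
wrist_force: [0.7, -0.1, -6.3]
finger_gap: 0.0129
grip_force: 87.7
```

```bash
python3 -c "
from h import *
go(.580,.0495,.2175,72.8)
s=cams.read_camera('scene'); save(s,'m1.png',(220,80,380,290),2.8)"
```

```text
clock 28.95 tcp [0.5803 0.0494 0.2176] yaw_y 72.8 tilt 0.01 gap 0.0129 grip 87.7 F [ 0.7 -0.1 -6.3]
world d [-0.0003  0.0001 -0.0001] tool units [ 0.0013 -0.0002  0.0002] dist 0.0 tz units -1.2267430516585717e-05
```

View pics/m1.png

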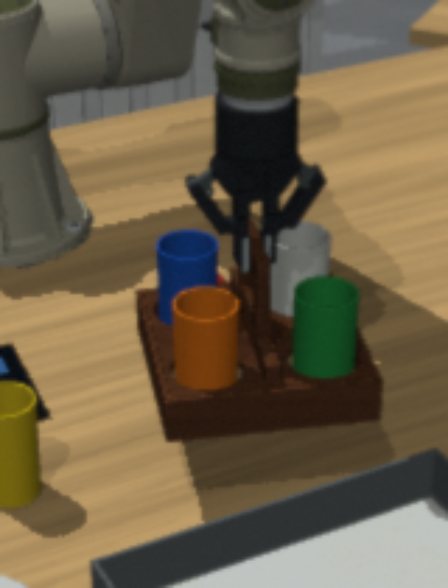

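The carrier hangs level about 10 cm up, with all four tumblers in it, and has been held still for over 3 s.

```bash
python3 -c "
from h import *
print(ticket.hand_in())"
```

```text
the job is handed in; nothing more can be done
None
```

The orange tumbler went into the far hole first, then the blue into the near one. The arm has held the carrier by its handle about 10 cm up, level and still, for over 3 s with all four tumblers in it, and the job is handed in (no verdict was returned).

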